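Load a dowel from the sloped bin into the saw jig

ROBOT

A 7-joint arm with a two-finger parallel gripper is mounted at the origin on the work surface. World frame = base frame: x ahead of the robot, y to its left, z up, the work surface at z = 0. Lengths are in m, angles in degrees, forces in N, time in s.
With the tool pointing down it reaches from about 0.425 to 0.8 m from the base axis. Payload 8.3 kg.
Tool frame: the origin (TCP) lies at the very end of the fingers, on their centre line; the grasp point (between the pads) lies 19 mm behind it; z points along the fingers, y is the line along which they close (so a half turn about z gives the same grasp; the last joint's range is limited). The gripper opens to 85 mm and grips with 20 to 120 N. Pads are 22 mm wide; open, the fingers measure 114 mm over their backs; the gripper's body (76 mm by 85 mm) begins 54 mm behind the grasp point. The pads swing forward as they close: fully open they stand 13 mm farther back than shut.
Start: joints at [69.276, 21.967, 0.94, 78.501, -0.361, 79.538, -2.664], TCP at [0.184, -0.597, 0.208] pointing down, gripper open.
Joint ranges: [-169.22, 169.22], [-14.56, 117.87], [-87.37, 89.26], [10.42, 133.3], [-82.24, 262.24], [0.94, 117.77], [-172.7, 172.7]. Speed limits (degrees/s): [136.94, 136.94, 172.46, 172.46, 180, 180, 180].

INTERFACE

Orientations are given as [roll, pitch, yaw] about the fixed x, y, z axes, in that order (R = Rz(yaw) Ry(pitch) Rx(roll)).
In Python, from cell import r, eyes, workorder gives the robot as it stands.
- The arm moves only by the tool carry_out, never from a script. Its argument "moves" is text: rows parted by semicolons, each of 7 numbers parted by spaces: the shift along the tool's x, y, z in m, then the turn, a rotation vector about the tool's x, y, z in rad, then the finger opening in m, from 0 to 0.0854. In form: x y z rx ry rz hand; .... A call has 1 to 20 rows; each row shifts and turns the commanded pose from where the row before left it, along the tool's axes as they then stand; what a row does not reach is not made up. A row lasts 1/10 s, in which the tool goes at most 50 mm and 8.59 degrees, less where a joint would pass 70% of its speed; a pose out of reach is approached as far as the arm can. A call with a gripper value outside its range is refused whole. The fingers move at their own pace and stop on an object; "force" is the grip in N (left out, the last holds). Time passes only in rows, so rows that do not move let the fingers close. It gives the time, the measured TCP pose, the force, the opening and the grip force at its end, in the units of the state.
- r.read_state(): the state, without advancing time (a new reading comes with each control period).
- eyes.read_camera(name): name is "side" or "top"; returns a dict with "frame" (480x640x3 uint8, blue, green, red), "vfov" (degrees; the focal length in pixels is half the picture's height over the tangent of half this angle, whatever the lens; pixels are square), "cx", "cy" (the principal point, pixels), "xyz" and "attitude" of the camera in the world. Camera axes: x right, y up, looking along -z (the intrinsics and any distortion apply to the point x, -y, -z); pixel columns grow to the right and rows downward; lengths in m; the calibration is good to about 2 mm. A picture is of the moment at which its call begins. There is no depth.
- workorder.finish_job(): hands the job in; it is judged then, once.
The state is a dict: "clock": time; "qpos": joint angles; "dq": joint speeds; "joint_efforts": joint torques, N m; "ee_pos": TCP position; "orientation": TCP orientation; "ft_force": force on the tool from outside, world axes, zero at the start; "moment": the same for the moment, N m; "gripper_width": finger opening in m; "grip_force": force on a finger pad.
Only numpy, scipy, OpenCV 4.12 (cv2) and the standard library are available. Lean on these libraries where they do the work, as an engineer would, in place of code of your own. Each camera call takes 0.05 s, during which the arm holds its last target. There are 200 camera calls.

TASK

Take the red dowel out of the sloped bin, lay it in the open end of the saw jig's V-groove, short of the gate, and let go of it. Then push it gently along the groove, in under the gate, until you feel that it has pressed the hidden stop pin fully home, without ramming it. Leave it lying there and leave everything else where it is.

Things in the scene. Friction and masses are not known exactly. Their poses are not given: they have to be found in the camera images.
- rod_red: the red dowel to be loaded: a stained wooden rod, 20 mm in diameter and 120 mm long, ends chamfered 2.5 mm, about 45 g. Origin at its middle, x along its length (both ends are alike). It starts in one of the three compartments of the bin, lying along the slope over the slot, its lower end against the front lip
- rod_blue: a blue dowel of the same size in another compartment; to be left in the bin
- rod_yellow: a yellow dowel of the same size in another compartment; to be left in the bin
- bin: fixed plywood stock bin, 160 mm (x) by 244 mm (y), origin: centre of the underside on the table. Three compartments side by side in y (middles at y = -80, 0, +80 mm), each 76 mm wide inside. Their floors slope by 20 degrees, low at the -x end (towards the robot), rising towards +x
- bin_floor (a point): centre of the middle compartment's floor, 40 mm above the table. The floors are 150 mm long along the slope, each with a 12 mm wide slot along its middle in which the dowel sits, its axis 8 mm above the floor (square to it). Dividers and rear wall stand 22 mm above the floor, the front lip 14 mm
- jig: fixed saw jig, 300 mm (x) by 100 mm (y); origin: centre of the underside on the table, x along the groove from the loading end towards the stop. A shallow 120 degree V-groove, 17 mm wide and 5 mm deep, the flat top beside it 31.5 mm above the table, runs along y = 0 over the whole length; a dowel lying in it has its axis 38 mm above the table
- load_point (a point): point on the groove at jig x = -90 mm, 38 mm above the table: middle of a 50 mm long break in the V-groove (jig x = -115 to -65 mm) where fingers can pass below the dowel, down to the base plate, 8 mm above the table. A dowel centred here rests in the groove at both sides of the break
- gate (a point): mouth of the saw gate, on the dowel's axis (jig x = 0): a dark steel arch over the groove, 30 mm long, opening 44 mm wide, roof underside 58 mm and top 66 mm above the table, followed by a closed green housing as wide and high, to the jig's end. Under the arch a white sprung pad hangs from jig x = -5 to 28 mm; the dowel lifts it by 3 mm as it slides in and then drags, by about 1 to 2 N
- stop_pin (a joint): brass stop pin hidden in the green housing on the groove's line: how far it is pressed in, 0 (out, at the start) to 0.006 m (home). Its face stands from jig x = 65 to 100 mm, unseen, different each time: it must be felt. It yields at a push of about 4 to 10 N in all (3 N of its own, the drag, and more if the finger also bears down), moves 6 mm, comes up solid, and stays in. With the pin home the dowel's tail still sticks 14 to 49 mm out of the gate
- offcut: bystander: round wooden offcut 44 mm across, 20 mm high, beside the jig; origin at the centre of its underside
- jar: bystander: glass jar, 72 mm across, 120 mm high; origin at the centre of its underside
- cup: bystander: paper cup, 76 mm across, 100 mm high; origin at the centre of its underside
- paint_bottle: bystander: green paint bottle, 56 mm across, 150 mm high; origin at the centre of its underside
- wood_disc: bystander: wooden disc, 120 mm across, 25 mm high; origin at the centre of its underside
- card_box: bystander: white card box 90 x 60 x 30 mm; origin at the centre of its underside
- brush: bystander: paint brush lying on the table (origin under it)

How it is judged (in metres and radians):
On the way:
1. the red dowel lies seated in the V-groove, let go, with its front end still short of the gate (y of rod_red in the frame of jig between -0.003 and 0.003 m and z of rod_red in the frame of jig between 0.035 and 0.0415 m and angle between the x axis of rod_red and the x axis of jig, either way round below 0.05 rad and contact force between the fingers and rod_red below 0.1 N and x of rod_red in the frame of jig below -0.058 m and linear speed of rod_red below 0.02 m/s), for 0.2 s.
At the end, for the whole second after the job is handed in: the red dowel lies seated in the groove (within 3 mm and 0.05 rad), released and at rest, its middle at least 6 mm past the gate's mouth; the stop pin is in by at least 4 of its 6 mm; other dowels moved less than 20 mm, bystanders less than 30 mm (y of rod_red in the frame of jig between -0.003 and 0.003 m and z of rod_red in the frame of jig between 0.035 and 0.0415 m and angle between the x axis of rod_red and the x axis of jig, either way round below 0.05 rad and contact force between the fingers and rod_red below 0.1 N and value of joint stop_pin above 0.004 m and x of rod_red in the frame of jig above 0.006 m and linear speed of rod_red below 0.01 m/s and distance of each of rod_blue, rod_yellow from where it was at the start of the episode below 0.02 m and distance of each of offcut, jar, cup, paint_bottle, wood_disc, card_box, brush from where it was at the start of the episode below 0.03 m); the robot touches nothing.
It fails at once if the dowel is pressed or rammed against the jig with more than 60 N (contact force between rod_red and jig above 60 N).
It fails at once if another dowel is moved by more than 20 mm (distance of any of rod_blue, rod_yellow from where it was at the start of the episode above 0.02 m).
It fails at once if a bystander is moved by more than 30 mm (distance of any of offcut, jar, cup, paint_bottle, wood_disc, card_box, brush from where it was at the start of the episode above 0.03 m).
It also fails if it takes over 64 s, if anything falls off the work surface, if the arm or the gripper's body presses on something with over 40 N, if the wrist force passes 120 N, or if a joint passes its speed limit or range.

## Working session

There is one attempt and no reset: what is moved stays moved. The work goes in short steps, Python scripts to look and compute and a tool call to move; the robot and the scene stay as the last step left them, time stands still between calls to the robot, and variables do not carry over. Pictures are saved under pics/ and viewed, at most 10 in all, crops included, and the job is handed in when it is done.

Besides the shell and the picture viewer there is one more tool, called after "Call:" as name(argument=value, ...), one argument or row to a line, values as JSON. carry_out: Moves the arm, as the interface text tells. Its arguments: {"type":"object","properties":{"moves":{"type":"string"},"force":{"type":"number"}},"required":["moves"]}

```bash
mkdir -p pics; ls; python3 - <<'E'
from cell import r,eyes
import cv2
print(r.read_state())
for n in("top","side"):
    c=eyes.read_camera(n); cv2.imwrite(f"pics/{n}0.png",c["frame"]); print({k:v for k,v in c.items() if k!="frame"})
E
```

```text
pics
{'clock': 0.0, 'qpos': array([69.27829497, 22.01430183,  0.93790783, 78.56184238, -0.36089393,
       79.5369104 , -2.66385873]), 'dq': array([-0.01443413, -0.04300253,  0.02974314, -0.04214205, -0.00885244,
       -0.04458405, -0.0209606 ]), 'joint_efforts': array([ 1.92886910e-04, -6.27599430e+01,  8.44508763e-01, -3.71818078e+01,
        1.64694269e-02,  1.44321608e-02, -6.30984255e-05]), 'ee_pos': array([ 0.18383618, -0.59678232,  0.20688498]), 'orientation': array([-1.79889784e+02,  1.90827326e-03,  1.71220928e+01]), 'ft_force': array([0.20635048, 0.77378248, 0.06839033]), 'moment': array([ 0.04997069,  0.02043323, -0.0042758 ]), 'grip_force': 0.0, 'gripper_width': 0.08553021506853978}
{'vfov': 44.80161028468423, 'cx': 311.4550331382853, 'cy': 238.34425218214955, 'xyz': array([ 0.33570948, -0.02805887,  1.345971  ]), 'attitude': array([ 11.3471165 ,  -0.27891299, -88.62748063])}
{'vfov': 48.79033413071479, 'cx': 322.2139210863416, 'cy': 244.62239704015312, 'xyz': array([0.38997066, 0.97634933, 1.07212583]), 'attitude': array([  45.14302191,    1.15486433, -168.8550091 ])}
```

View pics/top0.png

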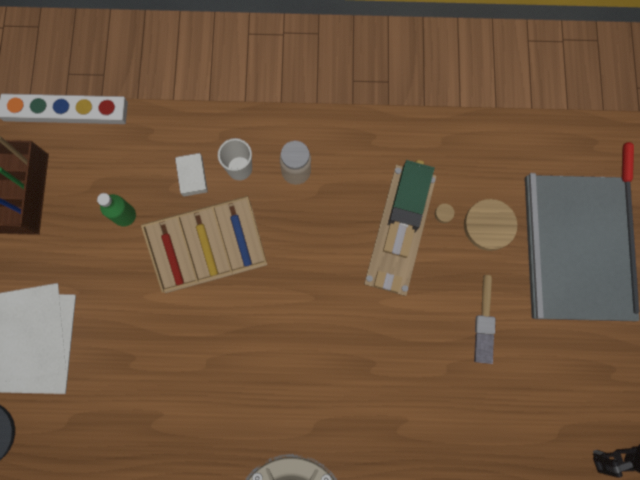

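View pics/side0.png

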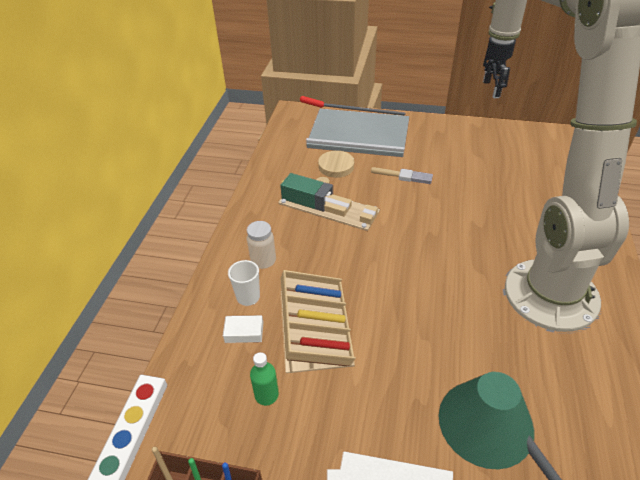

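The top view shows red in the left (+y) bin compartment, with its middle near (172,257). Yellow is at (207,248) and blue at (240,238). The jig's loading end is near (387,285), the gate near (405,217) and the green housing near (413,187). The side view agrees: red at (325,343), jig at (330,205).

```bash
cat > h.py <<'E'
import numpy as np,cv2
from scipy.spatial.transform import Rotation as R
from cell import r,eyes
def cam(n):
    c=eyes.read_camera(n); c["R"]=R.from_euler("xyz",c["attitude"],degrees=True).as_matrix()
    c["f"]=240/np.tan(np.radians(c["vfov"]/2)); return c
def ray(c,u,v):
    d=c["R"]@np.array([(u-c["cx"])/c["f"],-(v-c["cy"])/c["f"],-1]); return c["xyz"],d/np.linalg.norm(d)
def onz(c,u,v,z):
    o,d=ray(c,u,v); return o+d*(z-o[2])/d[2]
def proj(c,p):
    q=c["R"].T@(np.asarray(p)-c["xyz"]); return np.array([c["cx"]-c["f"]*q[0]/q[2],c["cy"]+c["f"]*q[1]/q[2]])
def tri(c1,p1,c2,p2):
    o,d=ray(c1,*p1);o2,d2=ray(c2,*p2)
    t=np.linalg.lstsq(np.c_[d,-d2],o2-o,rcond=None)[0]
    a,b=o+d*t[0],o2+d2*t[1]; return (a+b)/2,np.linalg.norm(a-b)
def redmask(c):
    b,g,rr=[c["frame"][:,:,i].astype(int) for i in range(3)]
    return ((rr>80)&(rr>3*g)&(rr>3*b)).astype(np.uint8)
def redseg(c,box):
    m=redmask(c);k=np.zeros_like(m);x0,y0,x1,y1=box;k[y0:y1,x0:x1]=1;m*=k
    n,l,s,_=cv2.connectedComponentsWithStats(m);i=1+s[1:,4].argmax()
    ys,xs=np.where(l==i);P=np.c_[xs,ys].astype(float);mu=P.mean(0)
    w=np.linalg.svd(P-mu,full_matrices=False)[2][0];t=(P-mu)@w
    return mu+w*(t.min()-.3),mu+w*(t.max()+.3),mu,len(P)
E
python3 - <<'E'
from h import *
T,S=cam("top"),cam("side")
a=redseg(T,(130,200,200,300));b=redseg(S,(280,320,370,370));print(a,b)
A=sorted(a[:2],key=lambda p:p[1]);B=sorted(b[:2],key=lambda p:p[0])
for p,q in zip(A,B):print(tri(T,p,S,q))
print("mid",tri(T,a[2],S,b[2]))
j=T["frame"][150:305,345:465];s=S["frame"][165:235,270:385]
j=cv2.resize(j,None,fx=3.8,fy=3.8,interpolation=cv2.INTER_CUBIC);cv2.imwrite("pics/j.png",j)
s=cv2.resize(s,None,fx=6,fy=6,interpolation=cv2.INTER_CUBIC);cv2.imwrite("pics/s.png",s)
E
```

```text
(array([164.22837883, 234.61430647]), array([179.32083393, 282.90147746]), array([172.25821596, 260.30516432]), 213) (array([299.85684509, 340.56247581]), array([348.5297733 , 345.93475777]), array([324.5210356 , 343.28478964]), 309)
(array([0.59417593, 0.30201536, 0.06653609]), np.float64(0.0026262134450767125))
(array([0.48871571, 0.26959183, 0.02720305]), np.float64(0.0019494516519886391))
mid (array([0.54011761, 0.28497307, 0.04540471]), np.float64(0.003449878106557323))
```

View pics/j.png

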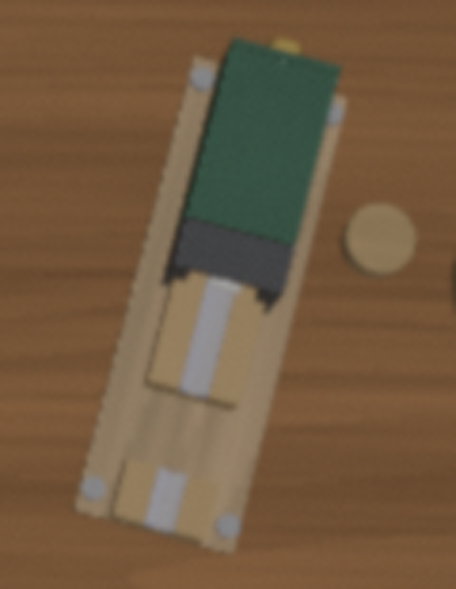

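View pics/s.png

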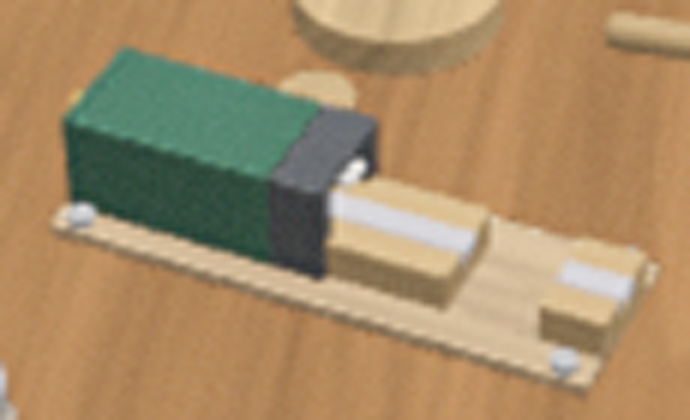

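The jig crops show the groove strip's loading end at crop (163,530) and the break at crop y from about 400 to 465. The gate mouth is at crop (222,285). The four screws are at crop (92,488), (227,525), (202,77) and (336,112). Next I compute the jig's pose.

```bash
python3 - <<'E'
from h import *
np.set_printoptions(precision=4,suppress=True)
T,S=cam("top"),cam("side")
def big(p):return (345+(p[0]+.5)/3.8-.5,150+(p[1]+.5)/3.8-.5)
sc=[onz(T,*big(p),.01) for p in[(92,488),(227,525),(202,77),(336,112)]]
sc=np.array(sc);print("screws",sc)
d1=sc[2]-sc[0];d2=sc[3]-sc[1];print("len",np.linalg.norm(d1),np.linalg.norm(d2),"wid",np.linalg.norm(sc[0]-sc[1]),np.linalg.norm(sc[2]-sc[3]),"ang",[np.degrees(np.arctan2(d[1],d[0])) for d in(d1,d2)],"ctr",sc.mean(0))
# grey strip
def strip(c,box):
    x0,y0,x1,y1=box;f=c["frame"].astype(int);m=((f.max(2)-f.min(2)<45)&(f.max(2)>125)).astype(np.uint8)
    k=np.zeros_like(m);k[y0:y1,x0:x1]=1;m*=k
    n,l,s,ce=cv2.connectedComponentsWithStats(m);return [(ce[i],s[i]) for i in range(1,n) if s[i,4]>25]
for c,b,n in((T,(380,220,405,295),"top"),(S,(320,190,376,218),"side")):
    for ce,s in strip(c,b):print(n,ce,s,onz(c,*ce,.029))
pts=[onz(T,*big(p),.0315) for p in[(163,530),(170,468),(195,394),(218,283)]];print("groove end,break,break,mouth\n",np.array(pts))
# green housing top corners
P=np.array([onz(T,*big(p),.066) for p in[(233,38),(342,67),(186,216),(294,245)]]);print("housing",P)
a=redseg(T,(130,200,200,300));b=redseg(S,(280,320,370,370))
for e in a[:3]:print("red top",onz(T,*e,.046))
for e in (0,1):print("ends at z",onz(T,*a[e],(.0629,.0219)[e]+.004))
print("red side",onz(S,*b[2],.046))
E
```

```text
screws [[ 0.5137 -0.1629  0.01  ]
 [ 0.4931 -0.2448  0.01  ]
 [ 0.7765 -0.2311  0.01  ]
 [ 0.7556 -0.3154  0.01  ]]
len 0.2715025966688741 0.27179372211314357 wid 0.08446732653024747 0.08679491419892611 ang [np.float64(-14.560501262511451), np.float64(-15.050616002953328)] ctr [ 0.6347 -0.2386  0.01  ]
top [383.125  231.3684] [380 220   9  28 152] [ 0.6207 -0.1935  0.029 ]
top [398.6531 238.9041] [391 223  14  32 271] [ 0.6038 -0.2294  0.029 ]
top [389.4522 268.9217] [380 252  25  38 460] [ 0.5333 -0.208   0.029 ]
top [402.6    288.7143] [400 284   5  10  35] [ 0.4887 -0.2377  0.029 ]
side [335.8889 201.0741] [325 191  25  18 135] [ 0.6086 -0.24    0.029 ]
side [369.     211.5397] [362 208  14   9  63] [ 0.5031 -0.2094  0.029 ]
groove end,break,break,mouth
 [[ 0.4867 -0.2032  0.0315]
 [ 0.524  -0.2074  0.0315]
 [ 0.5694 -0.2226  0.0315]
 [ 0.6384 -0.2369  0.0315]]
housing [[ 0.7832 -0.2416  0.066 ]
 [ 0.7665 -0.3075  0.066 ]
 [ 0.671  -0.2126  0.066 ]
 [ 0.6548 -0.2769  0.066 ]]
red top [0.4881 0.2656 0.046 ]
red top [0.5956 0.3069 0.046 ]
red top [0.5373 0.2845 0.046 ]
ends at z [0.4857 0.2609 0.0669]
ends at z [0.5996 0.3121 0.0259]
red side [0.5426 0.2853 0.046 ]
```

```bash
python3 - <<'E'
from h import *
np.set_printoptions(precision=4,suppress=True)
T,S=cam("top"),cam("side")
a=sorted(redseg(T,(130,200,200,300))[:2],key=lambda p:p[1]);b=sorted(redseg(S,(280,320,370,370))[:2],key=lambda p:p[0])
for c,e in((T,a),(S,b)):
    hi,lo=onz(c,*e[0],.064),onz(c,*e[1],.024);d=hi-lo;print("red",lo,hi,"mid",(lo+hi)/2,"yaw",np.degrees(np.arctan2(d[1],d[0])),np.linalg.norm(d))
for u,v in[(160,290),(266,264)]:print("bin front",onz(T,u,v,.028))
big=lambda p:(270+(p[0]+.5)/6-.5,165+(p[1]+.5)/6-.5)
for p,z in[((80,213),.01),((565,360),.01),((127,48),.066),((66,118),.066),((322,98),.066),((266,178),.066),((332,205),.0315),((597,281),.029),((632,283),.0315),((403,222),.029),((488,215),.0315),((440,272),.0315)]:
    q=onz(S,*big(p),z);d=q[:2]-[.635,-.2385];a=np.radians(-14.8);print(p,q,"jig",d@[np.cos(a),np.sin(a)],d@[-np.sin(a),np.cos(a)])
V=cv2.resize(T["frame"][190:300,135:275],None,fx=5,fy=5,interpolation=cv2.INTER_CUBIC);cv2.imwrite("pics/b.png",V)
E
```

```text
red [0.4899 0.2708 0.024 ] [0.5934 0.3024 0.064 ] mid [0.5417 0.2866 0.044 ] yaw 16.971431092733404 0.1153936972959341
red [0.488  0.2676 0.024 ] [0.596  0.3001 0.064 ] mid [0.542  0.2839 0.044 ] yaw 16.773660838245817 0.1196849748248045
bin front [0.4724 0.312  0.028 ]
bin front [0.5378 0.0744 0.028 ]
(80, 213) [ 0.776  -0.2389  0.01  ] jig 0.1364550750088538 0.03567657743857944
(565, 360) [ 0.5128 -0.1706  0.01  ] jig -0.13553400021955003 0.034437581757480365
(127, 48) [ 0.7642 -0.3085  0.066 ] jig 0.14276449764578486 -0.03472883283746586
(66, 118) [ 0.7811 -0.2464  0.066 ] jig 0.14325261143204845 0.0297175696322812
(322, 98) [ 0.6558 -0.2844  0.066 ] jig 0.03179547665493839 -0.03902539955867328
(266, 178) [ 0.6709 -0.2167  0.066 ] jig 0.02916380222004752 0.030225864212960217
(332, 205) [ 0.643  -0.2422  0.0315] jig 0.00869261876119998 -0.0015587085932824147
(597, 281) [ 0.503 -0.21   0.029] jig -0.13494126457593777 -0.006161313162807682
(632, 283) [ 0.4855 -0.2086  0.0315] jig -0.15218664997978 -0.009289929967448301
(403, 222) [ 0.6056 -0.2381  0.029 ] jig -0.028526404934125702 -0.007145834610263312
(488, 215) [ 0.5636 -0.2479  0.0315] jig -0.06660726035684204 -0.02733073980714516
(440, 272) [ 0.5803 -0.2006  0.0315] jig -0.06258941482365751 0.022698217021651486
```

View pics/b.png

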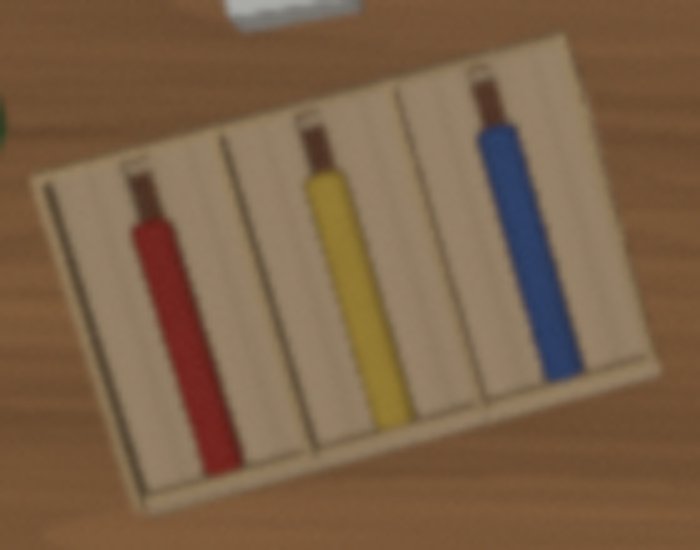

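The bin crop shows red leftmost, from crop (150,222) at its high end to (222,470) at its low end; yellow and blue are each about 150 px further right. Red's middle is about (0.542, 0.285), yaw about 16.5°, and its slope fits 20°. The jig centre is about (0.635, -0.239), yaw -14.8°. I now move over the table.

Call:
carry_out(
  moves="0.0375 -0.0143 0 0 0 0 0.034;0.0375 -0.0143 0 0 0 0 0.034;0.0375 -0.0143 0 0 0 0 0.034;0.0375 -0.0143 0 0 0 0 0.034;0.0375 -0.0143 0 0 0 0 0.034;0.0375 -0.0143 0 0 0 0 0.034;0.0375 -0.0143 0 0 0 0 0.034;0.0375 -0.0143 0 0 0 0 0.034;0.0375 -0.0143 0 0 0 0 0.034;0.0375 -0.0143 0 0 0 0 0.034;0.014 -0.037 0 0 0 0 0.034;0.014 -0.037 0 0 0 0 0.034;0.014 -0.037 0 0 0 0 0.034;0.014 -0.037 0 0 0 0 0.034;0.014 -0.037 0 0 0 0 0.034;0.014 -0.037 0 0 0 0 0.034;0.014 -0.037 0 0 0 0 0.034;0.014 -0.037 0 0 0 0 0.034;0.014 -0.037 0 0 0 0 0.034;0.014 -0.037 0 0 0 0 0.034",
  force=25,
)

```text
clock: 2.4
ee_pos: [0.5251, 0.0461, 0.2082]
orientation: [180.0, -0.0, 17.1]
ft_force: [0.3, -0.1, 0.6]
gripper_width: 0.0342
grip_force: 0.0
```

```bash
cat >> h.py <<'E'
def to(p,rpy):
    s=r.read_state();M=R.from_euler("xyz",s["orientation"],degrees=True);N=R.from_euler("xyz",rpy,degrees=True)
    np.set_printoptions(precision=4,suppress=True)
    print("at",s["clock"],s["ee_pos"],s["orientation"],"ft",s["ft_force"],"w",s["gripper_width"],s["grip_force"])
    print("shift",M.inv().apply(np.asarray(p)-s["ee_pos"]),"turn",(M.inv()*N).as_rotvec(),"shift after turn",N.inv().apply(np.asarray(p)-s["ee_pos"]))
def bingoal(back,yaw=16.5,mid=(.5418,.2852,.0424)):
    # tool square to the dowel, TCP `back` m above the axis (neg. below)
    N=R.from_euler("xyz",[180,-20,yaw],degrees=True);x,z=N.apply([1,0,0]),N.apply([0,0,1])
    print("tool x",x,"z",z);to(np.array(mid)-z*back,[180,-20,yaw])
E
python3 -c "
from h import *
bingoal(.09)"
```

```text
tool x [0.90099583 0.26688712 0.34202014] z [ 0.32793566  0.09713897 -0.93969262]
at 2.4 [0.5251 0.0461 0.2082] [179.9795  -0.0348  17.1066] ft [ 0.2515 -0.051   0.6386] w 0.03419017083449965 0.0
shift [ 0.0555 -0.224   0.0812] turn [-0.0015  0.3485  0.0105] shift after turn [ 0.0222 -0.2245  0.0945]
```

Call:
carry_out(
  moves="0.008 -0.032 0.006 0 0 0 0.034;0.008 -0.032 0.006 0 0 0 0.034;0.008 -0.032 0.006 0 0 0 0.034;0.008 -0.032 0.006 0 0 0 0.034;0.008 -0.032 0.006 0 0 0 0.034;0.008 -0.032 0.006 0 0 0 0.034;0.008 -0.032 0.006 0 0 0 0.034;0 0 0.01 0 0.087 0 0.034;0 0 0.01 0 0.087 0 0.034;0 0 0.01 0 0.087 0 0.034;0 0 0.008 0 0.087 0.0105 0.034;0 0 0 0 0 0 0.034;0 0 0 0 0 0 0.034",
)

```text
clock: 3.7
ee_pos: [0.5173, 0.2763, 0.1291]
orientation: [-179.8, -19.9, 16.5]
ft_force: [-0.5, -0.1, -0.7]
gripper_width: 0.0341
grip_force: 0.0
```

```bash
python3 - <<'E'
from h import *
bingoal(-.006)
T,S=cam("top"),cam("side")
a=cv2.resize(T["frame"][180:310,110:240],(400,400),interpolation=cv2.INTER_CUBIC)
b=cv2.resize(S["frame"][255:385,270:400],(400,400),interpolation=cv2.INTER_CUBIC)
cv2.imwrite("pics/g.png",np.hstack([a,b]))
print("tcp px",proj(T,r.read_state()["ee_pos"]),proj(S,r.read_state()["ee_pos"]))
E
```

```text
tool x [0.90099583 0.26688712 0.34202014] z [ 0.32793566  0.09713897 -0.93969262]
at 3.7 [0.5173 0.2763 0.1291] [-179.8463  -19.8717   16.5013] ft [-0.5373 -0.1281 -0.6519] w 0.03409486328560814 0.0
shift [-0.005  -0.0013  0.0964] turn [-0.0027  0.0022  0.    ] shift after turn [-0.0052 -0.0015  0.0964]
tcp px [166.1081 263.2046] [334.8325 319.878 ]
```

View pics/g.png

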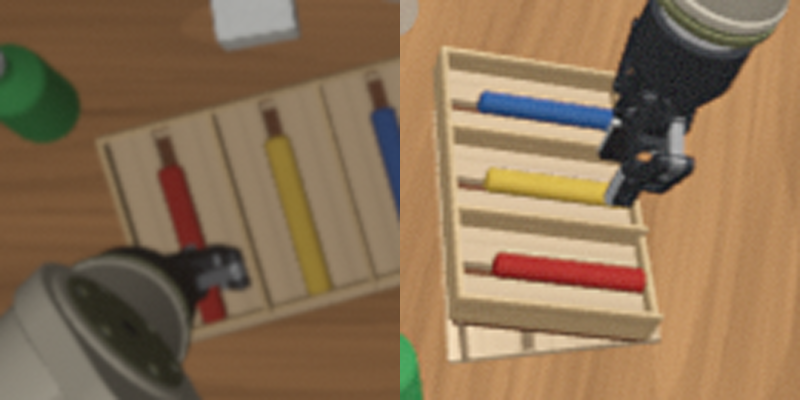

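The picture shows the gripper tilted over the red dowel with a finger on each side, and nothing touched. I descend.

Call:
carry_out(
  moves="-0.001 -0.0003 0.015 0 0 0 0.034;-0.001 -0.0003 0.015 0 0 0 0.034;-0.001 -0.0003 0.015 0 0 0 0.034;-0.001 -0.0003 0.015 0 0 0 0.034;-0.001 -0.0001 0.012 0 0 0 0.034;0 0 0.008 0 0 0 0.034;0 0 0.008 0 0 0 0.034;0 0 0.006 0 0 0 0.034;0 0 0 0 0 0 0.034;0 0 0 0 0 0 0.034",
)

```text
clock: 4.8
ee_pos: [0.543, 0.286, 0.0386]
orientation: [-179.8, -20.0, 16.5]
ft_force: [-0.3, 0.1, 0.1]
gripper_width: 0.0338
grip_force: 0.0
```

```bash
python3 -c "
from h import *
bingoal(-.006)"
```

```text
tool x [0.90099583 0.26688712 0.34202014] z [ 0.32793566  0.09713897 -0.93969262]
at 4.8 [0.543  0.286  0.0386] [-179.8001  -19.958    16.4879] ft [-0.2527  0.1397  0.0722] w 0.03379888368027302 0.0
shift [-0.0001  0.0005  0.0019] turn [-0.0034  0.0007 -0.0002] shift after turn [-0.0001  0.0004  0.0019]
```

Call:
carry_out(
  moves="0 0 0.001 0 0 0 0.034;0 0 0 0 0 0 0.015;0 0 0 0 0 0 0.015;0 0 0 0 0 0 0.015;0 0 0 0 0 0 0.015;0 0 0 0 0 0 0.015;0 0 0 0 0 0 0.015",
  force=30,
)

```text
clock: 5.5
ee_pos: [0.5433, 0.286, 0.0374]
orientation: [-179.8, -19.9, 16.5]
ft_force: [-0.9, 0.3, 0.1]
gripper_width: 0.0146
grip_force: 0.0
```

```bash
python3 - <<'E'
from h import *
T,S=cam("top"),cam("side")
a=cv2.resize(T["frame"][200:300,130:230],(400,400),interpolation=cv2.INTER_CUBIC)
b=cv2.resize(S["frame"][290:390,280:380],(400,400),interpolation=cv2.INTER_CUBIC)
cv2.imwrite("pics/k.png",np.hstack([a,b]))
s=r.read_state();print(s["gripper_width"],s["grip_force"],s["ft_force"])
print(redseg(S,(280,320,370,370)),proj(S,s["ee_pos"]))
E
```

```text
0.015035093780868822 0.0 [-0.63812032  0.53303288 -0.29632975]
(array([299.84331995, 340.69844873]), array([348.51078042, 346.12702163]), array([323.87739464, 343.37931034]), 261) [323.88079797 345.58874508]
```

View pics/k.png

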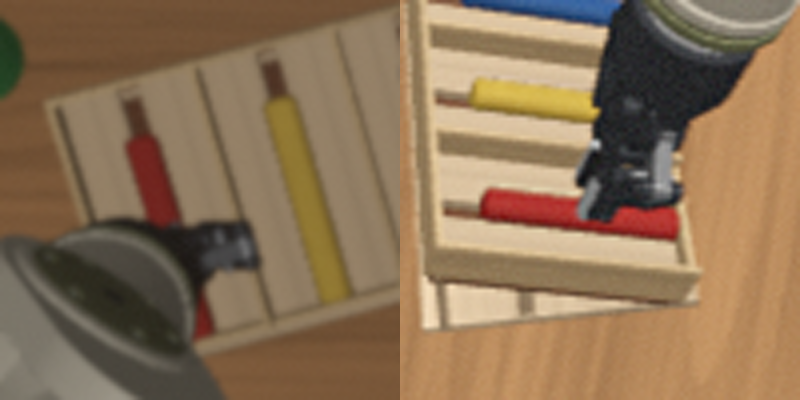

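The crop shows the fingertips at about crop (600,215) in the side view, above the red dowel and not around it. They appear to stand higher than the TCP suggests. I overlay the expected tool points to see by how much.

```bash
python3 - <<'E'
from h import *
T,S=cam("top"),cam("side")
s=r.read_state();M=R.from_euler("xyz",s["orientation"],degrees=True)
out=[]
for c,(x0,y0),in((S,(295,275)),(T,(145,215))):
    k=6;w=66;im=cv2.resize(c["frame"][y0:y0+88,x0:x0+w],None,fx=k,fy=k,interpolation=cv2.INTER_CUBIC)
    def P(l):return tuple(int(v) for v in (proj(c,s["ee_pos"]+M.apply(l))-[x0,y0]+.5)*k)
    for y,col in((-.0075,(0,255,0)),(.0075,(255,255,0))):
        cv2.polylines(im,[np.array([P((x,y,z)) for x,z in((-.011,0),(.011,0),(.011,-.038),(-.011,-.038))])],True,col,1)
    cv2.line(im,P((0,0,0)),P((0,0,-.12)),(255,0,255),1)
    out.append(cv2.convertScaleAbs(im,alpha=1.3,beta=15))
cv2.imwrite("pics/o.png",np.hstack(out))
E
```

```text
(no output)
```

View pics/o.png

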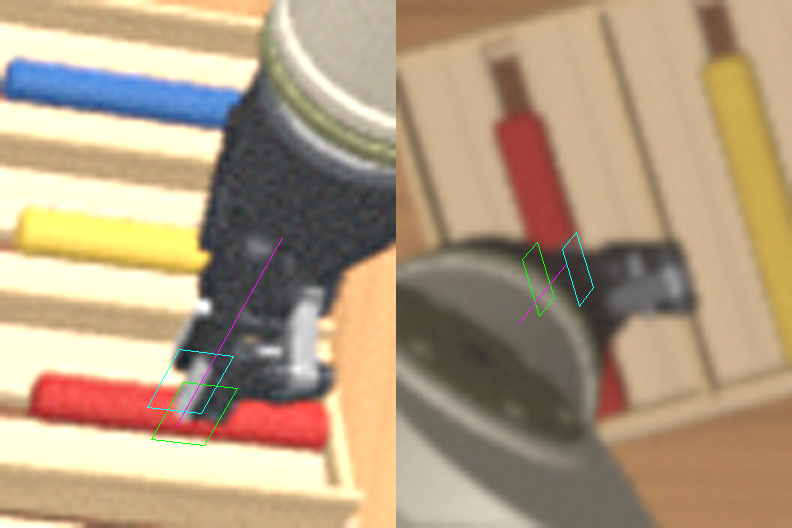

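The overlay shows the real fingertips about 10 mm further back than the TCP at this opening (side crop about (205,418) against the expected 440). Lateral alignment is right. So I reopen, go about 10 mm deeper while watching the force, and close again.

Call:
carry_out(
  moves="0 0 0 0 0 0 0.036;0 0 0 0 0 0 0.036;0 0 0 0 0 0 0.036;0 0 0 0 0 0 0.036;0 0 0.003 0 0 0 0.036;0 0 0.003 0 0 0 0.036;0 0 0.003 0 0 0 0.036;0 0 0 0 0 0 0.036",
)

```text
clock: 6.5
ee_pos: [0.546, 0.2867, 0.0282]
orientation: [-179.8, -19.9, 16.5]
ft_force: [0.5, 0.2, -0.4]
gripper_width: 0.0359
grip_force: 0.0
```

Call:
carry_out(
  moves="0 0 0 0 0 0 0.01;0 0 0 0 0 0 0.01;0 0 0 0 0 0 0.01;0 0 0 0 0 0 0.01;0 0 0 0 0 0 0.01;0 0 0 0 0 0 0.01",
)

```text
clock: 7.1
ee_pos: [0.5465, 0.286, 0.0292]
orientation: [-179.9, -19.9, 16.4]
ft_force: [-2.4, -5.4, 6.1]
gripper_width: 0.01
grip_force: 3.8
```

```bash
cat >> h.py <<'E'
def asc(c,x0,y0,x1,y1):
    m=redmask(c);f=c["frame"].astype(int);mx=f.max(2);sp=mx-f.min(2)
    for v in range(y0,y1):print(v,"".join("R" if m[v,u] else "#" if mx[v,u]<60 else "o" if sp[v,u]<25 else "." for u in range(x0,x1)))
E
python3 - <<'E'
from h import *
S,T=cam("side"),cam("top");s=r.read_state();print(s["ft_force"],s["gripper_width"],s["grip_force"],proj(S,s["ee_pos"]))
print(redseg(S,(280,320,370,370)),redseg(T,(130,200,200,300)))
asc(S,295,322,360,356)
E
```

```text
[-2.6166101  -5.11484979  4.90468925] 0.009722300952134756 3.8208728173049167 [322.61209665 347.4285856 ]
(array([299.83218563, 340.74980742]), array([322.6028246 , 343.18864875]), array([311.17605634, 341.96478873]), 142) (array([164.12951463, 234.95791754]), array([169.97118413, 253.63609596]), array([167.27941176, 245.02941176]), 68)
322 .................................o#####################o.........
323 .................................######################..........
324 ................................o#####################o..........
325 ................................################ooooo#...........
326 ................................################ooooo#...........
327 ................................oo##############oooo##...........
328 ...............................oooo############ooooo#............
329 ...............................ooo####oo#######oooooo............
330 ..............................oooo############oooooo.............
331 ..............................oo##############oooooo.............
332 .............................oo##############oooooo......
[... 918 characters left out ...]

346 ........................RRRR..RR....RRRRRRRRRRRRRRRRRR...........
347 ................................RRRRRRRRRRRRRRRRRRRRRR...........
348 .........................................RRRRRRRRRRRRR...........
349 ...................................................RR............
350 .................................................................
351 .................................................................
352 .................................................................
353 .................................................................
354 .................................................................
355 .................................................................
```

The side pixel map shows the +y fingertip ending around row 345, at the top of the dowel (rows 341–347), so the tips are still too high. I reopen and go deeper by feel.

Call:
carry_out(
  moves="0 0 0 0 0 0 0.036;0 0 0 0 0 0 0.036;0 0 0 0 0 0 0.036;0 0 0 0 0 0 0.036;0 0 0 0 0 0 0.036;0 0 0.002 0 0 0 0.036;0 0 0.002 0 0 0 0.036;0 0 0 0 0 0 0.036",
)

```text
clock: 8.0
ee_pos: [0.5474, 0.2871, 0.0248]
orientation: [-179.8, -19.9, 16.5]
ft_force: [0.2, 0.0, 0.4]
gripper_width: 0.0359
grip_force: 0.0
```

```bash
python3 - <<'E'
from h import *
bingoal(-.008)
S=cam("side");s=r.read_state();print(proj(S,s["ee_pos"]),redseg(S,(280,320,370,370))[:2])
asc(S,315,330,360,356)
E
```

```text
tool x [0.90099583 0.26688712 0.34202014] z [ 0.32793566  0.09713897 -0.93969262]
at 8.0 [0.5474 0.2871 0.0248] [-179.8097  -19.9099   16.4805] ft [0.2405 0.0062 0.4457] w 0.035945689221485395 0.0
shift [ 0.0004  0.0002 -0.0106] turn [-0.0032  0.0016 -0.0003] shift after turn [ 0.0004  0.0003 -0.0106]
[322.1343 348.8276] (array([299.809, 340.736]), array([325.132 , 342.9418]))
330 ........o##################oooooo............
331 .......oo##########o######oooooo.............
332 .......o###########oooooo#ooooo..............
333 .......o###########oo#ooooooooo..............
334 .......#################ooooooo..............
335 .......o#################oooooo..............
336 .............o####o..oooooooooo..............
337 ..............o##.....ooooooooo..............
338 ..............o##o....oo#ooooooo.............
339 R.............####oo.##ooooooooooo...........
340 RRRRRRRRR.R..o####o#####oooooooooo...........
341 RRRRRRRRRRR.o#############oooooooo...........
342 RRRRRRRRRR..oo#############ooooo##...........
343 RRRRRRRRRR.ooo#############oooo##............
344 RRRRRRRRR.oooo###########oooo###.R...........
345 RRRRRRRRR.oooo#o########ooo####.RR...........
346 ......RR.oooo################.RRRR...........
347 ........oooo################.RRRRR...........
348 ........oooo#######.ooo####RRRRRRR...........
349 .........oo######o..............R............
350 .........oo######............................
351 .........o.oooo#.............................
352 .............................................
353 .............................................
354 .............................................
355 .............................................
```

Call:
carry_out(
  moves="0 0 0.002 0 0 0 0.036;0 0 0.001 0 0 0 0.036;0 0 0 0 0 0 0.036",
)

```text
clock: 8.35
ee_pos: [0.5485, 0.2875, 0.0221]
orientation: [-179.8, -19.9, 16.5]
ft_force: [0.4, -0.7, -0.1]
gripper_width: 0.036
grip_force: 0.0
```

Call:
carry_out(
  moves="0 0 0.002 0 0 0 0.036;0 0 0.001 0 0 0 0.036;0 0 0 0 0 0 0.036",
)

```text
clock: 8.65
ee_pos: [0.5494, 0.2878, 0.0193]
orientation: [-179.8, -19.9, 16.5]
ft_force: [-0.3, 0.4, 0.2]
gripper_width: 0.0361
grip_force: 0.0
```

Call:
carry_out(
  moves="0 0 0 0 0 0 0.022;0 0 0 0 0 0 0.022;0 0 0 0 0 0 0.016;0 0 0 0 0 0 0.016;0 0 0 0 0 0 0.016",
)

```text
clock: 9.15
ee_pos: [0.5501, 0.2856, 0.0196]
orientation: [-180.0, -19.9, 16.4]
ft_force: [-2.0, -6.6, 4.9]
gripper_width: 0.0182
grip_force: 29.1
```

Call:
carry_out(
  moves="0 0.002 -0.002 0 0 0 0.012;0 0.001 -0.005 0 0 0 0.012;0 0 -0.008 0 0 0 0.012;0 0 -0.01 0 0 0 0.012;0 0 -0.012 0 0 0 0.012;0 0 -0.012 0 0 0 0.012;0 0 -0.012 0 0 0 0.012;0 0 0 0 0 0 0.012",
)

```text
clock: 9.95
ee_pos: [0.5311, 0.2795, 0.0794]
orientation: [-179.8, -20.1, 16.5]
ft_force: [-0.1, -0.0, -0.8]
gripper_width: 0.0185
grip_force: 29.4
```

```bash
python3 - <<'E'
from h import *
bingoal(-.008)
S=cam("side")
asc(S,290,300,365,350)
E
```

```text
tool x [0.90099583 0.26688712 0.34202014] z [ 0.32793566  0.09713897 -0.93969262]
at 9.95 [0.5311 0.2795 0.0794] [-179.7876  -20.1388   16.4937] ft [-0.0639 -0.0125 -0.8285] w 0.018456492575808146 29.38197746872902
shift [-0.0016 -0.0022  0.0469] turn [-0.0037 -0.0024 -0.0001] shift after turn [-0.0015 -0.0024  0.0469]
300 ............................................o########o#o###################
301 ............................................#########oooo##################
302 ............................................#########oooo##################
303 .............................................o#######oooo###o#############.
304 .............................................o##############o###########...
305 .............................................#########################.....
306 ............................................o########################......
307 ............................................########################o......
308 ............................................o#################ooo###.......
309 ............................................###########
[... 2520 characters left out ...]
............................................................
342 ...........................................................................
343 ...........................................................................
344 ...........................................................................
345 ...........................................................................
346 ...........................................................................
347 ...........................................................................
348 ...........................................................................
349 ...........................................................................
```

The map shows the dowel gripped and lifted (columns 308–357, finger at about 335). Next: where it sits in the tool frame.

```bash
cat >> h.py <<'E'
def held(c,box):
    s=r.read_state();M=R.from_euler("xyz",s["orientation"],degrees=True)
    m=redmask(c);x0,y0,x1,y1=box;k=np.zeros_like(m);k[y0:y1,x0:x1]=1
    P=np.argwhere(m*k)[:,::-1].astype(float);mu=P.mean(0);w=np.linalg.svd(P-mu,full_matrices=False)[2][0];t=(P-mu)@w
    for e in(mu+w*(t.min()-.3),mu+w*(t.max()+.3)):
        o,d=ray(c,*e);o=M.inv().apply(o-s["ee_pos"]);d=M.inv().apply(d);print("end in tool",o-d*o[1]/d[1],e,"@y=0")
E
python3 - <<'E'
from h import *
np.set_printoptions(precision=4,suppress=True)
S=cam("side");held(S,(290,315,365,340))
T=cam("top");asc(T,150,225,200,300)
E
```

```text
end in tool [ 0.06    0.     -0.0248] [307.8556 323.9566] @y=0
end in tool [-0.0621  0.     -0.0209] [358.0578 331.6113] @y=0
225 ..................................................
226 ..................................................
227 ..................................................
228 ..................................................
229 ..................................................
230 ..................................................
231 ..................................................
232 ..................................................
233 ..................................................
234 ..................................................
235 ..................................................
236 ..................................................
237 ..................................................
238 ..................................................
239 ...........RRRR...................................
240 .........RR.R.....................................
241 .........RRR.RR...................................
242 ...........RRRR....................
[... 2450 characters left out ...]
############ooooo.......................
288 oooooo#################ooo........................
289 oooooooo################oo........................
290 ooooooooo###############oo........................
291 ooooooooooo###oo########oo........................
292 oooooooooooo###o#########o........................
293 oooooooooooooo###########o........................
294 oooooooooooooooo##########o.......................
295 oooooooooooooooooo########o.......................
296 ooooooooooooooooooo######ooo......................
297 ooooooooooooooooooooooo#oooo......................
298 ooooooooooooooooooooooooooooo.....................
299 oooooooooooooooooooooooooooooo....................
```

Call:
carry_out(
  moves="0 0 -0.01 0 0 0 0.012;0 0 -0.02 0 0 0 0.012;0 0 -0.02 0 0 0 0.012;0 0 -0.02 0 -0.06 0 0.012;0 0 -0.015 0 -0.07 0 0.012;0 0 -0.01 0 -0.07 0 0.012;0 0 -0.005 0 -0.07 0 0.012;0 0 0 0 -0.08 0 0.012;0 0 0 0 0 0 0.012",
)

```text
clock: 11.0
ee_pos: [0.502, 0.2695, 0.1711]
orientation: [-179.7, 0.3, 16.5]
ft_force: [0.3, 0.3, -0.2]
gripper_width: 0.0182
grip_force: 29.4
```

```bash
python3 - <<'E'
from h import *
to((.5466,-.2165,.12),(180,0,-14.8))
E
```

```text
at 11.0 [0.502  0.2695 0.1711] [-179.7496    0.2756   16.4649] ft [ 0.2538  0.3475 -0.2137] w 0.01824890063801056 29.404854476451874
shift [-0.0947  0.479   0.0495] turn [-0.0029  0.0059  0.5457] shift after turn [0.1673 0.4585 0.0511]
```

Call:
carry_out(
  moves="-0.002 0.01 0 0 0 0 0.012;-0.004 0.02 0 0 0 0 0.012;-0.0063 0.032 0 0 0 0 0.012;-0.0063 0.032 0 0 0 0 0.012;-0.0063 0.032 0 0 0 0 0.012;-0.0063 0.032 0 0 0 0 0.012;-0.0063 0.032 0 0 0 0 0.012;-0.0063 0.032 0 0 0 0 0.012;-0.0063 0.032 0 0 0 0 0.012;-0.0063 0.032 0 0 0 0 0.012;-0.0063 0.032 0 0 0 0 0.012;-0.0063 0.032 0 0 0 0 0.012;-0.0063 0.032 0 0 0 0 0.012;-0.0063 0.032 0 0 0 0 0.012;-0.0063 0.032 0 0 0 0 0.012;-0.004 0.02 0 0 0 0 0.012;-0.003 0.013 0 0 0 0 0.012;0 0 0 0 0 0 0.012",
)

```text
clock: 12.8
ee_pos: [0.5452, -0.2185, 0.1705]
orientation: [-179.9, 0.1, 16.4]
ft_force: [-0.1, -0.8, -1.2]
gripper_width: 0.0186
grip_force: 29.4
```

Call:
carry_out(
  moves="0 0 0 0 0 0.04 0.012;0 0 0 0 0 0.07 0.012;0 0 0 0 0 0.08 0.012;0 0 0 0 0 0.08 0.012;0 0 0 0 0 0.08 0.012;0 0 0 0 0 0.08 0.012;0 0 0 0 0 0.07 0.012;0 0 0 -0.0029 0.0059 0.0457 0.012;0 0 0 0 0 0 0.012",
)

```text
clock: 13.7
ee_pos: [0.5463, -0.2142, 0.1707]
orientation: [180.0, -0.2, -14.6]
ft_force: [0.3, -0.1, -0.8]
gripper_width: 0.0179
grip_force: 29.4
```

```bash
python3 - <<'E'
from h import *
to((.5466,-.2165,.065),(180,0,-14.8))
E
```

```text
at 13.7 [ 0.5463 -0.2142  0.1707] [179.9789  -0.1849 -14.5986] ft [ 0.2965 -0.0533 -0.7853] w 0.017887676841818512 29.40875932574272
shift [0.0005 0.0021 0.1057] turn [ 0.0004 -0.0032  0.0035] shift after turn [0.0009 0.0021 0.1057]
```

Call:
carry_out(
  moves="0 0 0.01 0 0 0.0035 0.012;0 0 0.02 0 0 0 0.012;0 0 0.02 0 0 0 0.012;0 0 0.02 0 0 0 0.012;0 0.001 0.02 0 0 0 0.012;0 0.001 0.013 0 0 0 0.012;0 0 0.008 0 0 0 0.012;0 0 0 0 0 0 0.012;0 0 0 0 0 0 0.012",
)

```text
clock: 14.6
ee_pos: [0.5465, -0.2185, 0.06]
orientation: [179.9, -0.2, -14.9]
ft_force: [0.0, -0.5, -0.6]
gripper_width: 0.0185
grip_force: 29.4
```

```bash
python3 - <<'E'
from h import *
to((.5466,-.2165,.065),(180,0,-14.8))
S=cam("side");T=cam("top");held(S,(310,170,400,225))
def axisline(c,pts,z):
    a=np.radians(-14.8)
    for p in pts:
        q=onz(c,*p,z);d=q[:2]-[.6345,-.2397];print(q,"jig",d@[np.cos(a),np.sin(a)],d@[-np.sin(a),np.cos(a)])
for c,box in((S,(310,170,400,225)),(T,(360,200,430,310))):
    m=redmask(c);x0,y0,x1,y1=box;k=np.zeros_like(m);k[y0:y1,x0:x1]=1;P=np.argwhere(m*k)[:,::-1]
    n,l,s,ce=cv2.connectedComponentsWithStats(m*k)
    for i in range(1,n):
        if s[i,4]>8:print(s[i],ce[i]);axisline(c,[ce[i]],.09)
a=cv2.resize(T["frame"][190:300,360:440],(400,550),interpolation=cv2.INTER_CUBIC)
b=cv2.resize(S["frame"][130:240,310:390],(400,550),interpolation=cv2.INTER_CUBIC)
cv2.imwrite("pics/p.png",cv2.convertScaleAbs(np.hstack([a,b]),alpha=1.3,beta=15))
E
```

```text
at 14.6 [ 0.5465 -0.2185  0.06  ] [179.9453  -0.2032 -14.9005] ft [ 0.0434 -0.4649 -0.5981] w 0.018466034281478298 29.411144256591797
shift [-0.0004 -0.002  -0.005 ] turn [ 0.001  -0.0035 -0.0018] shift after turn [-0.0004 -0.002  -0.005 ]
end in tool [ 0.0594  0.     -0.0245] [336.9859 187.9786] @y=0
end in tool [-0.0595  0.     -0.0246] [374.3438 198.893 ] @y=0
[337 187  13   8  59] [343.2203 189.8475]
[ 0.5835 -0.2227  0.09  ] jig -0.05362218375269664 0.003464379852237409
[359 191  16  11  82] [366.061 196.439]
[ 0.5136 -0.2041  0.09  ] jig -0.12603372504937907 0.0035509541074804987
```

View pics/p.png

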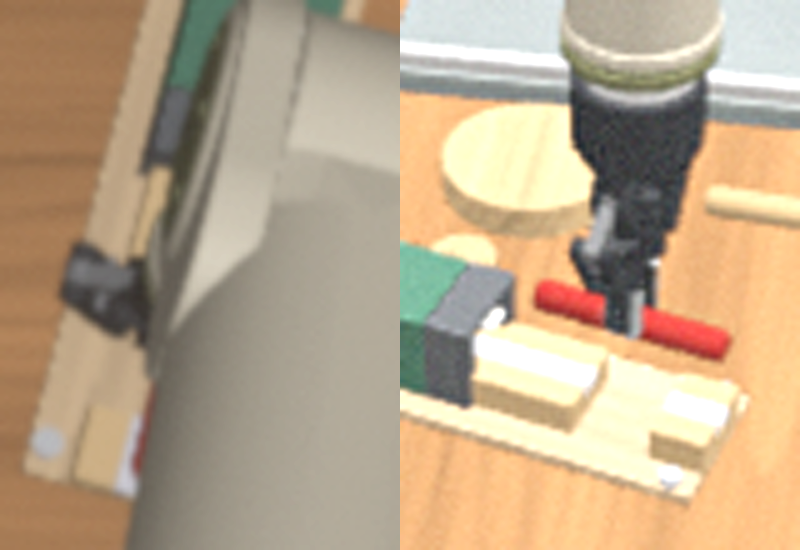

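Picture: the dowel hangs level and parallel to the groove, just above it. In the side view its tail is at crop (725,345), above the strip at (695,408); the top view is mostly hidden by the arm. I lower it to feel the groove.

Call:
carry_out(
  moves="0 0 0.008 0 0 0 0.012;0 0 0.01 0 0 0 0.012;0 0 0.008 0 0 0 0.012;0 0 0.005 0 0 0 0.012;0 0 0.004 0 0 0 0.012;0 0 0 0 0 0 0.012;0 0 0 0 0 0 0.012",
)

```text
clock: 15.4
ee_pos: [0.5462, -0.2186, 0.0245]
orientation: [179.9, -0.2, -14.9]
ft_force: [0.2, -0.8, -0.1]
gripper_width: 0.0182
grip_force: 29.4
```

```bash
python3 - <<'E'
from h import *
to((.5466,-.2165,.065),(180,0,-14.8))
S=cam("side");held(S,(310,180,400,235))
f=S["frame"].astype(int);asc(S,325,190,385,222)
E
```

```text
at 15.4 [ 0.5462 -0.2186  0.0245] [179.9423  -0.1555 -14.9156] ft [ 0.1931 -0.7865 -0.0987] w 0.018151034765380027 29.41238835453987
shift [-0.     -0.0021 -0.0405] turn [ 0.001  -0.0027 -0.002 ] shift after turn [-0.0001 -0.0022 -0.0405]
end in tool [ 0.0581  0.     -0.0243] [337.5341 197.5296] @y=0
end in tool [-0.0598  0.     -0.0254] [373.9936 208.0995] @y=0
190 oooooooo...........#oooooooooo#####oo.......................
191 oooooooo............#oooo#oooo####ooo.......................
192 oooooooo............##oo##########ooo.......................
193 ooooooo..............#o############o........................
194 oooooo...............##oo##########o........................
195 oooo..................#############o........................
196 ..............R.R.....#############o........................
197 oo...........RRRRRR....############o........................
198 oooooo.......RRRRRRRRRR...####oooo#o........................
199 ooooooooo....RRRRRRRR.RRR.####oooo#o........................
200 oooooooooooo..RRRRRRRRRRR.o###ooo...........................
201 ..oooooooooooo..
[... 644 characters left out ...]
............................oooooooooooo..........
212 ........................................ooooooooooo.........
213 ...........................................oooooooo.........
214 ...............................................ooo..........
215 ............................................................
216 ............................................................
217 ............................................................
218 ............................................................
219 ............................................................
220 ............................................................
221 ............................................................
```

Call:
carry_out(
  moves="0 0 0.003 0 0 0 0.012;0 0 0.003 0 0 0 0.012;0 0 0.001 0 0 0 0.012;0 0 0 0 0 0 0.012",
)

```text
clock: 15.85
ee_pos: [0.5459, -0.2185, 0.0171]
orientation: [179.9, -0.1, -14.9]
ft_force: [0.5, 0.4, -0.1]
gripper_width: 0.0184
grip_force: 29.4
```

Call:
carry_out(
  moves="0 0 0.001 0 0 0 0.012;0 0 0.001 0 0 0 0.012;0 0 0 0 0 0 0.012",
)

```text
clock: 16.15
ee_pos: [0.546, -0.2186, 0.0153]
orientation: [179.9, -0.1, -14.9]
ft_force: [-0.1, 0.7, -0.4]
gripper_width: 0.0184
grip_force: 29.4
```

Call:
carry_out(
  moves="0 0 0.001 0 0 0 0.012;0 0 0.001 0 0 0 0.012;0 0 0 0 0 0 0.012",
)

```text
clock: 16.45
ee_pos: [0.5463, -0.2186, 0.014]
orientation: [179.9, -0.2, -14.9]
ft_force: [-2.4, 1.0, 3.2]
gripper_width: 0.0182
grip_force: 29.9
```

```bash
python3 - <<'E'
from h import *
to((.5466,-.2165,.065),(180,0,-14.8))
S=cam("side");held(S,(310,180,400,235))
asc(S,325,196,385,222)
E
```

```text
at 16.45 [ 0.5463 -0.2186  0.014 ] [179.9376  -0.1753 -14.9114] ft [-2.433   1.0299  3.2202] w 0.018204238283893285 29.94436874985695
shift [-0.0001 -0.0021 -0.051 ] turn [ 0.0011 -0.0031 -0.0019] shift after turn [-0.0002 -0.0021 -0.051 ]
end in tool [ 0.0578  0.     -0.0247] [337.6216 200.2197] @y=0
end in tool [-0.0592  0.     -0.025 ] [373.6297 210.9357] @y=0
196 .....................##o###########o........................
197 oo...................##o###########o........................
198 oooooo................#############o........................
199 oooooooooo....RR......#############o........................
200 oooooooooooo.RRRRRR....########oo##o........................
201 ..oooooooooo.RRRRRRRRRRRR.####oooo#o........................
202 ......oooooo.RRRRRRRRRRRR.####oooo#.........................
203 .........ooo...RRRRRRRRRR.####ooo...........................
204 .............oo...RRRRRR..####oo..R.........................
205 ................oo...RRR..####oo..RRR.......................
206 ..........................####ooo.RRRRRR....................
207 ...............
[... 255 characters left out ...]
................................RRRRRRR...........
212 ........................................oo...RRRR...........
213 ...........................................o......o.........
214 ...............................................ooo..........
215 ............................................................
216 ............................................................
217 ............................................................
218 ............................................................
219 ............................................................
220 ............................................................
221 ............................................................
```

Contact came with the axis at about 38–39 mm and very little side force, so it is seated. I release and retreat upward.

Call:
carry_out(
  moves="0 0 0 0 0 0 0.03;0 0 0 0 0 0 0.036;0 0 0 0 0 0 0.036;0 0 0 0 0 0 0.036;0 0 0 0 0 0 0.036;0 0 -0.005 0 0 0 0.036;0 0 -0.01 0 0 0 0.036;0 0 -0.02 0 0 0 0.036;0 0 -0.02 0 0 0 0.036;0 0 -0.02 0 0 0 0.036;0 0 -0.01 0 0 0 0.036;0 0 0 0 0 0 0.0",
)

```text
clock: 17.7
ee_pos: [0.5471, -0.2189, 0.1006]
orientation: [179.9, -0.4, -14.9]
ft_force: [-0.6, -0.6, -0.5]
gripper_width: 0.0226
grip_force: 0.0
```

```bash
cat >> h.py <<'E'
def rod(c,box,z=.038):
    e=sorted(redseg(c,box)[:2],key=lambda p:p[0]);a=np.radians(-14.8)
    for p in e:
        q=onz(c,*p,z);d=q[:2]-[.6345,-.2397];print("end",p,q,"jig",d@[np.cos(a),np.sin(a)],d@[-np.sin(a),np.cos(a)])
E
python3 - <<'E'
from h import *
a=np.radians(-14.8);u=np.array([np.cos(a),np.sin(a)])
S=cam("side");rod(S,(310,180,400,235));asc(S,325,196,385,218)
p=np.array([.5460,-.2186])-u*.096
to((p[0],p[1],.10),(180,0,-14.8))
E
```

```text
end [337.58850277 200.3367691 ] [ 0.60225032 -0.23380109  0.038     ] jig -0.03268660154775491 -0.0025348385376536336
end [373.63100672 210.91533444] [ 0.48908407 -0.20425863  0.038     ] jig -0.1496448692602685 -0.0028803397699135175
196 ............................................................
197 oo..........................................................
198 oooooo......................................................
199 ooooooooo.....RR............................................
200 oooooooooooo.RRRRRR.........................................
201 ..oooooooooo.RRRRRRRRRR.....................................
202 ......oooooo.RRRRRRRRRRRRR..................................
203 .........ooo...RRRRRRRRRRRRRRR..............................
204 ..............o...RRRRRRRR.RRRRRR...........................
205 ................oo...RRRRRRRRRRRRRRRR.......................
206 .........................RRRRRRRRRRRRRRR....................
207 ......................o.....RRRRRRR.RRRRRRRR................
208 ......................o.........RRRRRRRRRRRRRRR.............
209 ...................................RRRRRRRRRRRRRR...........
210 ......................................RRRRRRRRRRR...........
211 ..........................................RRRRRRR...........
212 ........................................oo...RRRR...........
213 ...........................................o......o.........
214 ................................................oo..........
215 ............................................................
216 ............................................................
217 ............................................................
at 17.75 [ 0.5463 -0.2186  0.0991] [179.9289  -0.236  -14.9223] ft [-0.2695  0.0094 -0.4422] w 0.015603867712434228 0.0
shift [-0.0963  0.0002 -0.0013] turn [ 0.0012 -0.0041 -0.0021] shift after turn [-0.0963  0.     -0.0009]
```

The dowel lies free in the groove (tail at side pixel (373.6, 211), jig x about -150 mm, straight). To learn where the shut fingertips really are, I touch the dowel's top (z = 48 mm) lightly.

Call:
carry_out(
  moves="0 0 0.01 0 0 0 0.0;0 0 0.015 0 0 0 0.0;0 0 0.013 0 0 0 0.0;0 0 0.007 0 0 0 0.0;0 0 0 0 0 0 0.0;0 0 0 0 0 0 0.0",
  force=20,
)

```text
clock: 18.35
ee_pos: [0.546, -0.2185, 0.0531]
orientation: [179.9, -0.1, -14.9]
ft_force: [0.3, 0.0, 0.5]
gripper_width: 0.0005
grip_force: 0.0
```

Call:
carry_out(
  moves="0 0 0.002 0 0 0 0.0;0 0 0.001 0 0 0 0.0;0 0 0 0 0 0 0.0",
)

```text
clock: 18.65
ee_pos: [0.5461, -0.2187, 0.0506]
orientation: [179.9, -0.2, -14.9]
ft_force: [0.0, -0.0, -0.3]
gripper_width: -0.0002
grip_force: 0.0
```

Call:
carry_out(
  moves="0 0 0.002 0 0 0 0.0;0 0 0.001 0 0 0 0.0;0 0 0 0 0 0 0.0",
)

```text
clock: 18.95
ee_pos: [0.5459, -0.2185, 0.0472]
orientation: [179.9, -0.1, -14.9]
ft_force: [-0.3, -0.3, 0.4]
gripper_width: 0.0002
grip_force: 0.0
```

Call:
carry_out(
  moves="0 0 0.002 0 0 0 0.0;0 0 0.001 0 0 0 0.0;0 0 0 0 0 0 0.0",
)

```text
clock: 19.25
ee_pos: [0.5459, -0.2185, 0.0442]
orientation: [179.9, -0.1, -14.9]
ft_force: [0.2, 0.6, 0.5]
gripper_width: 0.0
grip_force: 0.0
```

Call:
carry_out(
  moves="0 0 0.002 0 0 0 0.0;0 0 0.001 0 0 0 0.0;0 0 0 0 0 0 0.0",
)

```text
clock: 19.55
ee_pos: [0.5459, -0.2185, 0.0412]
orientation: [179.9, -0.1, -14.9]
ft_force: [-0.2, -0.1, -0.3]
gripper_width: -0.0003
grip_force: 0.0
```

Call:
carry_out(
  moves="0 0 0.002 0 0 0 0.0;0 0 0.001 0 0 0 0.0;0 0 0 0 0 0 0.0",
)

```text
clock: 19.85
ee_pos: [0.5459, -0.2185, 0.0382]
orientation: [179.9, -0.1, -14.9]
ft_force: [-0.3, -0.8, 0.4]
gripper_width: 0.0004
grip_force: 0.0
```

Call:
carry_out(
  moves="0 0 0.002 0 0 0 0.0;0 0 0 0 0 0 0.0",
)

```text
clock: 20.05
ee_pos: [0.5459, -0.2185, 0.0361]
orientation: [179.9, -0.1, -14.9]
ft_force: [0.7, -0.2, 0.3]
gripper_width: 0.0001
grip_force: 0.0
```

Call:
carry_out(
  moves="0 0 0.002 0 0 0 0.0;0 0 0 0 0 0 0.0",
)

```text
clock: 20.25
ee_pos: [0.5459, -0.2186, 0.0341]
orientation: [179.9, -0.1, -14.9]
ft_force: [0.3, -0.3, 1.4]
gripper_width: -0.0002
grip_force: 0.0
```

Call:
carry_out(
  moves="0 0 0.001 0 0 0 0.0;0 0 0 0 0 0 0.0",
)

```text
clock: 20.45
ee_pos: [0.546, -0.2186, 0.0333]
orientation: [179.9, -0.1, -14.9]
ft_force: [0.1, 0.5, 0.5]
gripper_width: 0.0
grip_force: 0.0
```

Call:
carry_out(
  moves="0 0 0.001 0 0 0 0.0;0 0 0.001 0 0 0 0.0;0 0 0 0 0 0 0.0",
)

```text
clock: 20.75
ee_pos: [0.546, -0.2185, 0.0312]
orientation: [179.9, -0.1, -14.9]
ft_force: [-0.6, -1.2, 0.4]
gripper_width: -0.0002
grip_force: 0.0
```

Call:
carry_out(
  moves="0 0 0.001 0 0 0 0.0;0 0 0.001 0 0 0 0.0;0 0 0 0 0 0 0.0",
)

```text
clock: 21.05
ee_pos: [0.5459, -0.2186, 0.0292]
orientation: [179.9, -0.1, -14.9]
ft_force: [-1.0, 0.1, -0.3]
gripper_width: -0.0002
grip_force: 0.0
```

Call:
carry_out(
  moves="0 0 0.001 0 0 0 0.0;0 0 0.001 0 0 0 0.0;0 0 0 0 0 0 0.0",
)

```text
clock: 21.35
ee_pos: [0.546, -0.2186, 0.0272]
orientation: [179.9, -0.1, -14.9]
ft_force: [-0.3, -0.6, -0.8]
gripper_width: 0.0
grip_force: 0.0
```

```bash
python3 - <<'E'
from h import *
S=cam("side");s=r.read_state();print(s["ee_pos"],s["ft_force"],proj(S,s["ee_pos"]));asc(S,335,185,380,215)
E
```

```text
[ 0.54599274 -0.21856814  0.02732892] [ 0.37857043 -0.04837143 -0.26746313] [355.17967688 208.35538764]
185 ..............oooo##########o................
186 ..............oooo##########.................
187 ............oooooo########...................
188 ..........oooooooooo######...................
189 ..........#ooooooooo######...................
190 ..........#ooooooo#o######...................
191 ..........##ooo#####oo###o...................
192 ...........##oo#########oo...................
193 ............############o....................
194 .............###########o....................
195 ................o#####ooo....................
196 ..................####ooo....................
197 .................o####ooo....................
198 .................o####ooo....................
199 ....RR...........o####ooo....................
200 oo.RRRRRRR.......o####ooo....................
201 oo.RRRRRRRRR.....o####oo.....................
202 oo.RRRRRRRRRRRRR..####oo.....................
203 oo...RRRRRRRRRRRRR..oooo.....................
204 ....o...RRRRRRRRRR...........................
205 ......oo...RRRRRRRRRR...RRR..................
206 ..............RRRRRRRRRRRRRRRR...............
207 ............o.....RRRRRRRRRRRRRRRR...........
208 ............o.........RRRRRRRRRRRRRRR........
209 .........................RRRRRRRRRRRRRR......
210 ............................RRRRRRRRRRR......
211 ................................RRRRRRR......
212 ..............................oo...RRRR......
213 .................................o......o....
214 .....................................ooo.....
```

Call:
carry_out(
  moves="0 0 0.001 0 0 0 0.0;0 0 0.001 0 0 0 0.0;0 0 0 0 0 0 0.0",
)

```text
clock: 21.7
ee_pos: [0.546, -0.2186, 0.0252]
orientation: [179.9, -0.1, -14.9]
ft_force: [0.3, 0.3, -0.5]
gripper_width: -0.0001
grip_force: 0.0
```

Call:
carry_out(
  moves="0 0 0.001 0 0 0 0.0;0 0 0.001 0 0 0 0.0;0 0 0 0 0 0 0.0",
)

```text
clock: 22.0
ee_pos: [0.5462, -0.2187, 0.0246]
orientation: [179.9, -0.2, -14.9]
ft_force: [-4.9, 1.9, 11.1]
gripper_width: -0.0
grip_force: 5.1
```

Contact at TCP z = 0.025, so the shut tips stand 23 mm above the reported TCP. For pushing, TCP z of about 0.0115 puts the tip at 34.5 mm. I lift, go behind the tail and descend.

Call:
carry_out(
  moves="0 0 -0.008 0 0 0 0;0 0 -0.018 0 0 0 0;0 0 -0.018 0 0 0 0;-0.012 0 0 0 0 0 0;-0.025 0 0 0 0 0 0;-0.025 0 0 0 0 0 0;-0.018 0 0 0 0 0 0;-0.008 0 0 0 0 0 0;0 0 0.015 0 0 0 0;0 0 0.02 0 0 0 0;0 0 0.014 0 0 0 0;0 0 0.006 0 0 0 0;0 0 0 0 0 0 0;0 0 0 0 0 0 0",
)

```text
clock: 23.4
ee_pos: [0.4617, -0.1961, 0.0128]
orientation: [179.9, -0.2, -14.9]
ft_force: [0.8, 0.4, -0.6]
gripper_width: -0.0003
grip_force: 0.0
```

```bash
python3 - <<'E'
from h import *
a=np.radians(-14.8);u=np.array([np.cos(a),np.sin(a)])
S=cam("side");rod(S,(310,180,380,235))
p=np.array([.5460,-.2186])-u*.08
to((p[0],p[1],.0115),(180,0,-14.8))
asc(S,360,195,395,222)
E
```

```text
end [337.32025462 200.24694481] [ 0.60312196 -0.23407741  0.038     ] jig -0.03177328806311094 -0.0025793316833332067
end [373.62671404 210.93322823] [ 0.48908648 -0.20417704  0.038     ] jig -0.14966338540223678 -0.0028008420554491847
at 23.45 [ 0.4619 -0.1962  0.013 ] [179.9336  -0.2295 -14.9148] ft [-0.6509  0.2455  0.007 ] w -7.700994412619644e-06 0.0
shift [0.0071 0.0001 0.0015] turn [ 0.0012 -0.004  -0.002 ] shift after turn [0.0071 0.0002 0.0015]
195 .................ooooo#########o...
196 .................ooooo#########....
197 .................ooooo#########....
198 .................ooooo########.....
199 ................oooooo#######......
200 ..............oooooooo#######......
201 ..............oooooooooo#####......
202 ..............#ooooooooo#####......
203 ..............#ooooooo##o###.......
204 ..............##ooo########o.......
205 RR.............############........
206 RRRRR...........###########........
207 RRRRRRRRR.........o######oo........
208 RRRRRRRRRRRR........#####oo........
209 RRRRRRRRRRRRRR......o###ooo........
210 ...RRRRRRRRRRR......####ooo........
211 .......RRRRRRR......####ooo........
212 .....oo...RRRR.....o####ooo........
213 ........o......o...o####ooo........
214 ............ooo.....o###oo.........
215 .......................ooo.........
216 ...................................
217 ...................................
218 ...................................
219 ...................................
220 ...................................
221 ...................................
```

Call:
carry_out(
  moves="0.004 0 0.001 0 0 0 0;0.004 0 0 0 0 0 0;0.003 0 0 0 0 0 0;0.003 0 0 0 0 0 0;0.003 0 0 0 0 0 0;0.003 0 0 0 0 0 0;0.003 0 0 0 0 0 0;0.003 0 0 0 0 0 0;0.003 0 0 0 0 0 0;0.003 0 0 0 0 0 0;0.003 0 0 0 0 0 0;0 0 0 0 0 0 0",
)

```text
clock: 24.65
ee_pos: [0.4954, -0.2051, 0.0114]
orientation: [179.9, -0.2, -14.9]
ft_force: [0.1, -0.2, -0.8]
gripper_width: -0.0002
grip_force: 0.0
```

```bash
python3 - <<'E'
from h import *
S=cam("side");rod(S,(300,170,380,235));asc(S,345,195,390,222);print(r.read_state()["ft_force"],r.read_state()["ee_pos"])
E
```

```text
end [331.77231748 198.70909102] [ 0.62095617 -0.23833404  0.038     ] jig -0.013443418985197561 -0.0021390728818137745
end [366.64078196 208.87384083] [ 0.51060862 -0.2098339   0.038     ] jig -0.12741025152277535 -0.0027722869092849413
195 .....................oooo#########...........
196 ...................oooooo########............
197 ..................ooooooooo#####o............
198 .................ooooooooooo####o............
199 .................#ooooooooo#####o............
200 .................##oooooo#######.............
201 RRR...............##oo########oo.............
202 RRRRRR.............###########o..............
203 RRRRRRRRRR..........###########..............
204 RRRRRRRRRRRRR..........######oo..............
205 .RRRRRRRRRRRRRRRR.......####ooo..............
206 .....RRRRRRRRRRRRRRR....####ooo..............
207 ..o.....RRRRRRRRRRRRRR..####ooo..............
208 ..o.........RRRRRRRRRR..####ooo..............
209 ...............RRRRRRR..####ooo..............
210 ..................RRRR..####ooo..............
211 .......................oo###ooo..............
212 ....................ooooooooooo..............
213 .......................oooooooo..............
214 ...........................ooo...............
215 .............................................
216 .............................................
217 .............................................
218 .............................................
219 .............................................
220 .............................................
221 .............................................
[-1.21126118 -0.3421027   0.07597862] [ 0.49509481 -0.20506248  0.01127541]
```

Call:
carry_out(
  moves="0.003 0 0 0 0 0 0;0.003 0 0 0 0 0 0;0.003 0 0 0 0 0 0;0.003 0 0 0 0 0 0;0.003 0 0 0 0 0 0;0.003 0 0 0 0 0 0;0.003 0 0 0 0 0 0;0.003 0 0 0 0 0 0;0 0 0 0 0 0 0",
)

```text
clock: 25.6
ee_pos: [0.5185, -0.2112, 0.0114]
orientation: [179.9, -0.2, -14.9]
ft_force: [0.2, -0.9, 0.1]
gripper_width: -0.0001
grip_force: 0.0
```

```bash
python3 - <<'E'
from h import *
S=cam("side");print(redseg(S,(300,170,380,235)));s=r.read_state();print(s["ft_force"],s["ee_pos"]);asc(S,325,190,375,216)
E
```

```text
(array([325.68549641, 197.00699137]), array([359.63420353, 206.89542311]), array([342.99310345, 202.04827586]), 145)
[ 0.04730576  0.27423725 -0.52014961] [ 0.51828268 -0.21117578  0.0113273 ]
190 oooooooo.........................oooo##########o..
191 oooooooo.........................oooo##########o..
192 oooooooo.........................oooo##########...
193 oooooooo.........................oooo#########o...
194 oooooo.........................ooooooo#######.....
195 oooo.........................oooooooooo######.....
196 .....R.......................oooooooooo######.....
197 .R.RRRRRR....................#ooooooooo######.....
198 .RRRRRRRRRRRR.................#oooo#o##o####o.....
199 .RRRRRRRRRRRRRRR..............###o#########o......
200 o...RRRRRRRRRRRRRRR............############o......
201 ........RRRRRRRRRRRRRRR.........###########o......
202 .......o...RRRRRRRRRRRRRRR..........#####ooo......
203 .........o....RRRRRRRRRRRRRRRR......o####ooo......
204 ..................RRRRRR.RRRRRRRR...o###oooo......
205 ................oo...RRRRRRRRRRRRR..o####ooo......
206 ........................RRRRRRRRRRR.o####oo.......
207 ......................o.....RRRRRRR.####ooo.......
208 ...............................RRRR.####ooo.......
209 .....................................o##ooo.......
210 ......................................ooooooooo...
211 ......................................oooooooooooo
212 ........................................oooooooooo
213 ...........................................ooooooo
214 ...............................................ooo
215 ..................................................
```

Call:
carry_out(
  moves="0.003 0 0 0 0 0 0;0.003 0 0 0 0 0 0;0.003 0 0 0 0 0 0;0.003 0 0 0 0 0 0;0.003 0 0 0 0 0 0;0.003 0 0 0 0 0 0;0.003 0 0 0 0 0 0",
)

```text
clock: 26.35
ee_pos: [0.5386, -0.2166, 0.0114]
orientation: [179.9, -0.1, -14.9]
ft_force: [-0.6, -0.6, -0.3]
gripper_width: 0.0004
grip_force: 0.8
```

Call:
carry_out(
  moves="0.003 0 0 0 0 0 0;0.003 0 0 0 0 0 0;0.003 0 0 0 0 0 0;0.003 0 0 0 0 0 0;0.003 0 0 0 0 0 0",
)

```text
clock: 26.85
ee_pos: [0.5531, -0.2205, 0.0114]
orientation: [179.9, -0.1, -14.9]
ft_force: [-2.1, 0.1, 0.0]
gripper_width: 0.0001
grip_force: 0.8
```

```bash
python3 - <<'E'
from h import *
S=cam("side");s=r.read_state();print(s["ft_force"],s["ee_pos"]);asc(S,315,185,365,212)
d=s["ee_pos"][:2]-[.6345,-.2397];a=np.radians(-14.8);print("tcp jig x",d@[np.cos(a),np.sin(a)],d@[-np.sin(a),np.cos(a)])
E
```

```text
[-0.15270542  1.23699012 -0.9044473 ] [ 0.55355817 -0.22055214  0.01148048]
185 ......oooooooooooo.............oooo############...
186 ......oooooooooooo..............oooo###########...
187 .....oooooooooooo...............oooo##########o...
188 ....oooooooooooooo..............oooo##########....
189 ...ooooooooooooooo.............ooooo##########....
190 ...ooooooooooooooo.............ooooo########o.....
191 ..oooooooooooooooo...........ooooooo###o####......
192 .ooooooooooooooooo..........ooooooooo#######......
193 ooooooooooooooooo..........ooooooooooo######......
194 oooooooooooooooo............#oooooo##oo#####......
195 ooooooooooo.................##ooo##########.......
196 oooooooooo....RR.............############oo.......
197 oo#ooooooo.RRRRRRRR...........o###########........
198 oooooooooo.RRRRRRRRRRRR.........oo#######oo.......
199 oooooooooo.RRRRRRRRRRRRRRR.........####oooo.......
200 oooooooooo....RRRRRRRRRRRRRRRR.....o###ooo........
201 oooooooooo........RRRRRRRRRRRRRRR..o###ooo........
202 oooooooooo.......o...RRRRRRRRRRRR..####ooo........
203 #ooooooooo.........o.....RRRRRRRR..####ooo........
204 ooooooooo..............oo...RRRRRR.####ooo........
205 ooooooooo.................oo...RRR.####ooo........
206 ooooooooo...........................oo#oo.........
207 ooooooooo.......................o......oo.........
208 oo#oooooo.........................................
209 ..ooooo#oo.......................................o
210 .....oo#o........................................o
211 ................................................oo
tcp jig x -0.08314769300610561 -0.002163649176987796
```

Front end at about +50 mm. From here I go slowly, 1 mm per row, reading the force.

Call:
carry_out(
  moves="0.002 0 0 0 0 0 0;0.002 0 0 0 0 0 0;0.002 0 0 0 0 0 0;0.002 0 0 0 0 0 0;0.002 0 0 0 0 0 0",
)

```text
clock: 27.4
ee_pos: [0.5627, -0.223, 0.0115]
orientation: [179.9, -0.1, -14.9]
ft_force: [-1.7, 1.4, -0.2]
gripper_width: -0.0002
grip_force: 0.9
```

Call:
carry_out(
  moves="0.001 0 0 0 0 0 0;0.001 0 0 0 0 0 0;0.001 0 0 0 0 0 0;0.001 0 0 0 0 0 0;0.001 0 0 0 0 0 0",
)

```text
clock: 27.9
ee_pos: [0.5674, -0.2243, 0.0115]
orientation: [179.9, -0.2, -14.9]
ft_force: [-2.0, 1.3, 1.0]
gripper_width: 0.0002
grip_force: 1.0
```

Call:
carry_out(
  moves="0.001 0 0 0 0 0 0;0.001 0 0 0 0 0 0;0.001 0 0 0 0 0 0;0.001 0 0 0 0 0 0;0.001 0 0 0 0 0 0",
)

```text
clock: 28.4
ee_pos: [0.5723, -0.2256, 0.0115]
orientation: [179.9, -0.2, -14.9]
ft_force: [-2.0, 1.7, 0.8]
gripper_width: 0.0001
grip_force: 1.0
```

Call:
carry_out(
  moves="0.001 0 0 0 0 0 0;0.001 0 0 0 0 0 0;0.001 0 0 0 0 0 0;0.001 0 0 0 0 0 0;0.001 0 0 0 0 0 0",
)

```text
clock: 28.9
ee_pos: [0.5771, -0.2269, 0.0115]
orientation: [179.9, -0.2, -14.9]
ft_force: [-1.7, 1.2, 0.7]
gripper_width: 0.0
grip_force: 1.0
```

Call:
carry_out(
  moves="0.001 0 0 0 0 0 0;0.001 0 0 0 0 0 0;0.001 0 0 0 0 0 0;0.001 0 0 0 0 0 0",
)

```text
clock: 29.3
ee_pos: [0.5797, -0.2274, 0.0113]
orientation: [180.0, 0.0, -14.9]
ft_force: [-6.8, 3.6, 4.8]
gripper_width: -0.0001
grip_force: 3.7
```

Call:
carry_out(
  moves="0.001 0 0 0 0 0 0;0.001 0 0 0 0 0 0",
)

```text
clock: 29.5
ee_pos: [0.5816, -0.2279, 0.0113]
orientation: [180.0, 0.0, -14.9]
ft_force: [-7.0, 2.4, 3.7]
gripper_width: -0.0002
grip_force: 3.7
```

Call:
carry_out(
  moves="0.001 0 0 0 0 0 0;0.001 0 0 0 0 0 0",
)

```text
clock: 29.7
ee_pos: [0.5836, -0.2284, 0.0113]
orientation: [180.0, 0.0, -14.9]
ft_force: [-6.3, 4.3, 5.3]
gripper_width: 0.0002
grip_force: 3.7
```

Call:
carry_out(
  moves="0.001 0 0 0 0 0 0;0 0 0 0 0 0 0",
)

```text
clock: 29.9
ee_pos: [0.5841, -0.2285, 0.0112]
orientation: [180.0, 0.1, -14.9]
ft_force: [-8.3, 2.6, 5.4]
gripper_width: -0.0001
grip_force: 4.5
```

Call:
carry_out(
  moves="0.001 0 0 0 0 0 0;0 0 0 0 0 0 0",
)

```text
clock: 30.1
ee_pos: [0.5841, -0.2286, 0.011]
orientation: [179.9, 0.2, -14.9]
ft_force: [-11.2, 5.5, 8.5]
gripper_width: -0.0002
grip_force: 6.3
```

Call:
carry_out(
  moves="0.001 0 0 0 0 0 0;0 0 0 0 0 0 0",
)

```text
clock: 30.3
ee_pos: [0.5841, -0.2286, 0.0108]
orientation: [179.9, 0.3, -14.9]
ft_force: [-16.1, 6.0, 10.0]
gripper_width: 0.0001
grip_force: 8.1
```

The push now comes up solid: force is rising (about 8, 12, then 17 N) with no motion, after about 6 mm of yielding. I back off straight, then lift away.

Call:
carry_out(
  moves="-0.003 0 0 0 0 0 0;-0.005 0 0 0 0 0 0;-0.01 0 0 0 0 0 0;-0.01 0 -0.005 0 0 0 0;0 0 -0.02 0 0 0 0;0 0 -0.03 0 0 0 0;0 0 -0.03 0 0 0 0;0 0 -0.03 0 0 0 0;0 0 0 0 0 0 0;0 0 0 0 0 0 0",
)

```text
clock: 31.3
ee_pos: [0.5604, -0.2225, 0.1276]
orientation: [179.9, -0.3, -14.9]
ft_force: [-0.7, -0.5, -0.3]
gripper_width: -0.0001
grip_force: 0.0
```

```bash
python3 - <<'E'
from h import *
S=cam("side");s=r.read_state();print(s["clock"],s["ft_force"],s["ee_pos"]);asc(S,310,188,365,214);rod(S,(300,170,380,235))
E
```

```text
31.35 [-0.82866138 -1.07747433 -0.60011861] [ 0.55973331 -0.22226697  0.12628948]
188 .........oooooooooooooo................................
189 ........ooooooooooooooo................................
190 ........ooooooooooooooo................................
191 .......oooooooooooooooo................................
192 ......ooooooooooooooooo................................
193 .....oooooooooooooooooo................................
194 .....oooooooooooooooo..................................
195 ....oooooooooooo....R..................................
196 ....o#ooooooooo....RR..................................
197 ....ooo#ooooooo.RRRRRRRR...............................
198 ....oooo#oooooo.RRRRRRRRRRRR...........................
199 ....oooooooo#oo.RRRRRRRRRRRRRR.........................
200 .....oooooooooo....RRRRRRRRRRR.........................
201 ....ooooooooooo........RRRRRRR.........................
202 ....ooooooooooo......oo...RRRR.ooo.....................
203 .....oooooooooo.........o.....ooooooooo................
204 ....oooooooo#o..............ooooooooooo................
205 .....ooooooooo.................oooooooo................
206 .....ooooooooo....................ooooo................
207 oo..oooooooooo.......................o.................
208 ...ooo#ooooooo.........................................
209 .......oooo##o........................................o
210 ..........oooo........................................o
211 .....................................................oo
212 .......................................................
213 .......................................................
end [325.68121801 197.02761509] [ 0.64067559 -0.24300977  0.038     ] jig 0.006816169457408417 -0.0016224360627479658
end [339.62295611 200.86820002] [ 0.59577007 -0.23239779  0.038     ] jig -0.039310316871888504 -0.002833452083288367
```

```bash
python3 -c "
from cell import workorder
print(workorder.finish_job())"
```

```text
the job is handed in; nothing more can be done
None
```

The red dowel lies seated in the groove under the gate, its tail about 39 mm out. It pressed the stop pin through about 6 mm until it came up solid at about 17 N; the arm is clear and the job is handed in, but no verdict came back.

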